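Put the pile of groceries away in the fitted pantry trays

ROBOT

A 6-joint arm with a two-finger parallel gripper is mounted at the origin on the work surface. World frame = base frame: x ahead of the robot, y to its left, z up, the work surface at z = 0. Lengths are in m, angles in degrees, forces in N, time in s.
With the tool pointing down it reaches from about 0.25 to 0.725 m from the base axis. Payload 9.7 kg.
Tool frame: the origin (TCP) lies between the finger pads; the fingertips stand 19 mm ahead of it and the grasp point (between the pads) is the TCP; z points along the fingers, y is the line along which they close (so a half turn about z gives the same grasp; the last joint's range is limited). The gripper opens to 85 mm and grips with 20 to 120 N. Pads are 22 mm wide; open, the fingers measure 114 mm over their backs; the gripper's body (76 mm by 85 mm) begins 54 mm behind the grasp point. The pads swing forward as they close: fully open they stand 13 mm farther back than shut.
Start: joints at [76.261, 4.979, 10.078, 95.1, 0, 90], TCP at [0.131, 0.534, 0.25] pointing down, gripper open.
Joint ranges: [-179.16, 179.16], [-48.56, 103.87], [-65.8, 70.77], [-126.05, 130.52], [-82.76, 87.17], [-180, 180]. Speed limits (degrees/s): [127.2, 127.2, 147.25, 180, 180, 180].

INTERFACE

Orientations are given as [roll, pitch, yaw] about the fixed x, y, z axes, in that order (R = Rz(yaw) Ry(pitch) Rx(roll)).
In Python, from workcell import telemetry, camera, calibration, workorder gives the robot as it stands.
- The arm moves only by the tool play_rows, never from a script. Its argument "increments" is a list of rows, each a list of 3 entries, a list of its own where there are three numbers: the shift along the tool's x, y, z in mm, then the turn, a rotation vector about the tool's x, y, z in degrees, then the closure, from 0 (fully open) to 1 (shut). In form: [[[x, y, z], [ax, ay, az], jaw], ...]. A call has 1 to 20 rows; each row is the pose to reach, as a shift and turn from the pose commanded when the call began, along the tool's axes at that moment; what a row does not reach only later rows make up. A row lasts 1/10 s, in which the tool goes at most 50 mm and 8.59 degrees, less where a joint would pass 70% of its speed; a pose out of reach is approached as far as the arm can. A call with a gripper value outside its range is refused whole. The fingers move at their own pace and stop on an object; "grip_force" is the grip in N (left out, the last holds). Time passes only in rows, so rows that repeat a pose let the fingers close. It gives the time, the measured TCP pose, the force, the opening and the grip force at its end, in the units of the state.
- telemetry.get_obs(): the state, without advancing time (a new reading comes with each control period).
- camera(name): name is "scene" or "top"; returns (picture, depth): 400x640x3 uint8, red, green, blue; 400x640 float32, m along the optical axis (not along the pixel's ray), 0 where there is no reading.
- calibration(name): a dict with "vertical_fov" (degrees; the focal length in pixels is half the picture's height over the tangent of half this angle, whatever the lens; pixels are square), "cx", "cy" (the principal point, pixels), "k1" (the pictures are not rectified: a ray, as slopes to the right and down, at radius r is drawn at 1 + k1 r^2 times it, then the intrinsics apply), "rvec" (rotation vector, rad) and "tvec" (3), from world to camera coordinates, as OpenCV has them. Camera axes: x right, y down, z forward; pixel columns grow to the right and rows downward; lengths in m; the calibration is good to about 2 mm. A picture is of the moment at which its call begins. calibration takes no time and is no camera call.
- workorder.job_done(): hands the job in; it is judged then, once.
The state is a dict: "time": time; "q": joint angles; "qd": joint speeds; "joint_efforts": joint torques, N m; "ee_pos": TCP position; "tcp_rot": TCP orientation; "wrist_force": force on the tool from outside, world axes, zero at the start; "torque": the same for the moment, N m; "opening": finger opening in m; "grasp_force": force on a finger pad.
Only numpy, scipy, OpenCV 4.12 (cv2) and the standard library are available. Lean on these libraries where they do the work, as an engineer would, in place of code of your own. Each camera call takes 0.05 s, during which the arm holds its last target. There are 200 camera calls.

TASK

The groceries were left in one pile on the counter. Take the pile apart from the top down, one thing at a time, and set each straight into the wooden tray made for its shape and size: the round tin in the round dish, the flat tin in the short tray, the middle carton in the middle tray, the long carton in the long tray, each lying flat inside the rim the same way up as it was in the pile. Leave the drinking glass and the mug where they stand.

Things in the scene. Friction and masses are not known exactly. Their poses are not given: they have to be found in the camera images.
- round_tin: Small round steel food tin with a paper band, diameter 52 mm, height 42 mm, top of the pile, standing upright on the fish tin. Origin at the centre of its underside, z up. About 0.12 kg.
- fish_tin: Flat bare aluminium fish tin with half-round ends, 88 mm long (x), 56 mm wide (y), 24 mm high, second from the top, lying on the middle carton. Origin at the centre of its underside, z up. About 0.14 kg.
- mid_carton: Off-white rigid carton with a grey band near one end, 130 mm long (x), 64 mm wide (y), 36 mm high, third from the top, lying on the long carton. Origin at the centre of its underside, z up. About 0.2 kg.
- long_carton: Brown rigid cardboard carton with a paper label, 185 mm long (x), 64 mm wide (y), 40 mm high, the bottom of the pile, lying on the counter. Origin at the centre of its underside, z up. About 0.3 kg. The four things only rest on one another, roughly centred and in line; the pile is 142 mm high.
- dish: Round shallow wooden dish, outer diameter 84 mm, inner diameter 76 mm, the place of the round tin. Fixed to the counter. Brown 4 mm floor, pale rim 4 mm thick with its top 9 mm above the counter; origin on the counter surface under its centre, z up. The fit leaves about 12 mm on every side.
- tray_short: Shortest oblong tray, outside 120 x 88 mm, inside 112 x 80 mm, the place of the fish tin. Fixed, wooden, brown 4 mm floor, pale rim 4 mm thick with its top 9 mm above the counter; origin on the counter surface under its centre, x along its long side, y across, z up. The fit leaves about 12 mm on every side.
- tray_mid: Middle-sized oblong tray, outside 162 x 96 mm, inside 154 x 88 mm, the place of the middle carton. Fixed, wooden, brown 4 mm floor, pale rim 4 mm thick with its top 9 mm above the counter; origin on the counter surface under its centre, x along its long side, y across, z up. The fit leaves about 12 mm on every side.
- tray_long: Longest oblong tray, outside 217 x 96 mm, inside 209 x 88 mm, the place of the long carton. Fixed, wooden, brown 4 mm floor, pale rim 4 mm thick with its top 9 mm above the counter; origin on the counter surface under its centre, x along its long side, y across, z up. The fit leaves about 12 mm on every side. A thing may lie either way round in its tray.
- glass: Clear drinking glass, a loose bystander, rim diameter 68 mm, height 110 mm, on the near side of the trays; origin at the centre of its underside. To be left where it stands.
- mug: White mug, a loose bystander, rim diameter 76 mm, height 90 mm, handle on its y side; origin at the centre of its underside. To be left where it stands. (Other bystanders near the trays are at most 125 mm high.)
Mind the look-alikes: they are no part of the job. Leave any purple look-alike of the tray_short alone.

How it is judged (in metres and radians):
On the way, in this order (a step that is already met when the one before it is completed fails the run):
1. the small round tin stands in the round dish (z of round_tin in the frame of dish between 0.002 and 0.0065 m and angle between round_tin's own z axis and vertical below 0.06 rad and linear speed of round_tin below 0.02 m/s and angular speed of round_tin below 0.2 rad/s and horizontal distance between round_tin and dish below 0.015 m), for 0.2 s.
2. the flat fish tin lies in the short tray (z of fish_tin in the frame of tray_short between 0.002 and 0.0065 m and angle between fish_tin's own z axis and vertical below 0.06 rad and linear speed of fish_tin below 0.02 m/s and angular speed of fish_tin below 0.2 rad/s and x of fish_tin in the frame of tray_short between -0.015 and 0.015 m and y of fish_tin in the frame of tray_short between -0.015 and 0.015 m and angle between the x axis of fish_tin and the x axis of tray_short, either way round below 0.35 rad), for 0.2 s.
3. the middle carton lies in the middle-sized tray (z of mid_carton in the frame of tray_mid between 0.002 and 0.0065 m and angle between mid_carton's own z axis and vertical below 0.06 rad and linear speed of mid_carton below 0.02 m/s and angular speed of mid_carton below 0.2 rad/s and x of mid_carton in the frame of tray_mid between -0.015 and 0.015 m and y of mid_carton in the frame of tray_mid between -0.015 and 0.015 m and angle between the x axis of mid_carton and the x axis of tray_mid, either way round below 0.35 rad), for 0.2 s.
4. the long carton lies in the long tray (z of long_carton in the frame of tray_long between 0.002 and 0.0065 m and angle between long_carton's own z axis and vertical below 0.06 rad and linear speed of long_carton below 0.02 m/s and angular speed of long_carton below 0.2 rad/s and x of long_carton in the frame of tray_long between -0.015 and 0.015 m and y of long_carton in the frame of tray_long between -0.015 and 0.015 m and angle between the x axis of long_carton and the x axis of tray_long, either way round below 0.35 rad), for 0.2 s.
At the end, for the whole second after the job is handed in: Each of the four things lies in its own tray: its centre within 15 mm of the tray's centre along and across it, its underside on the tray's floor (2 to 6.5 mm above the counter), upright within 0.06 rad, the three oblong things along their trays within 0.35 rad (either way round), all at rest (all of step 1 and all of step 2 and all of step 3 and all of step 4); the robot touches nothing.
It fails at once if the drinking glass is moved more than 25 mm or tipped (distance of glass from where it was at the start of the episode above 0.025 m or angle between glass's own z axis and vertical above 0.35 rad).
It fails at once if the mug is moved more than 25 mm or tipped (distance of mug from where it was at the start of the episode above 0.025 m or angle between mug's own z axis and vertical above 0.35 rad).
It also fails if it takes over 128 s, if anything falls off the work surface, if the arm or the gripper's body presses on something with over 40 N, if the wrist force passes 120 N, or if a joint passes its speed limit or range.

## Working session

There is one attempt and no reset: what is moved stays moved. The work goes in short steps, Python scripts to look and compute and a tool call to move; the robot and the scene stay as the last step left them, time stands still between calls to the robot, and variables do not carry over. Pictures are saved under pics/ and viewed, at most 14 in all, crops included, and the job is handed in when it is done.

Besides the shell and the picture viewer there is one more tool, called after "Request:" by a JSON object that holds its "api" and its "payload". play_rows: Moves the arm, as the interface text tells. Its arguments: {"type":"object","properties":{"increments":{"type":"array"},"grip_force":{"type":"number"}},"required":["increments"]}

```bash
mkdir -p pics; cat > h.py <<'E'
import numpy as np, cv2
from workcell import telemetry, camera, calibration, workorder
def cal(n):
    c=calibration(n); f=200/np.tan(np.radians(c["vertical_fov"])/2)
    R=cv2.Rodrigues(np.array(c["rvec"],float))[0]; t=np.array(c["tvec"],float)
    return f,c["cx"],c["cy"],c["k1"],R,t
def rays(n,uv):
    f,cx,cy,k,R,t=cal(n); uv=np.atleast_2d(np.asarray(uv,float))
    d=(uv-[cx,cy])/f; p=d.copy()
    for _ in range(20): p=d/(1+k*(p**2).sum(1,keepdims=True))
    return -R.T@t, p, R, t
def onplane(n,uv,z):
    C,p,R,t=rays(n,uv); D=np.c_[p,np.ones(len(p))]@R
    return C+D*((z-C[2])/D[:,2:])
def cloud(n,depth):
    v,u=np.mgrid[:400,:640]; C,p,R,t=rays(n,np.c_[u.ravel(),v.ravel()])
    d=depth.reshape(-1,1); X=np.c_[p*d,d]
    P=(X-t)@R; P[d[:,0]==0]=np.nan
    return P.reshape(400,640,3)
def snap(n,name=None):
    im,d=camera(n)
    if name: cv2.imwrite(f"pics/{name}.png",cv2.cvtColor(im,cv2.COLOR_RGB2BGR))
    return im,d
E
python3 - <<'E'
from h import *
for n in("top","scene"):
    im,d=snap(n,n+"0"); np.savez(f"{n}0.npz",im=im,d=d)
    f,cx,cy,k,R,t=cal(n); print(n,f,cx,cy,k,"C",-R.T@t,"axis",R[2])
print(telemetry.get_obs())
E
```

```text
top 495.8487644883831 321.5955246164207 203.83163853617845 0.020081124965281097 C [ 0.27479907 -0.01014688  1.24778983] axis [ 0.10696321 -0.00366325 -0.99425623]
scene 444.9856908037234 313.2719137159673 204.31078304202077 -0.05295126654127179 C [1.25136942 0.10540275 0.61215104] axis [-0.85482091 -0.10053381 -0.50909151]
{'time': 0.1, 'q': array([ 7.62620986e+01,  5.00770377e+00,  1.00391623e+01,  9.50990781e+01,
       -2.63892979e-03,  8.99997407e+01]), 'qd': array([-0.01123808, -0.1483201 ,  0.03526886,  0.0036595 ,  0.01187504,
       -0.01875062]), 'joint_efforts': array([ 4.27151826e-05, -5.21562016e+01,  4.65651762e+01,  1.60539011e-02,
        1.28613382e-05,  7.04916125e-07]), 'ee_pos': array([0.13058382, 0.53408895, 0.24965781]), 'tcp_rot': array([-1.79932380e+02,  2.63862194e-03,  1.66262361e+02]), 'wrist_force': array([-0.10550903, -0.25358058,  0.52294597]), 'torque': array([ 0.03315032, -0.04951609,  0.04473937]), 'grasp_force': 0.0, 'opening': 0.08540061247764909}
```

View pics/top0.png

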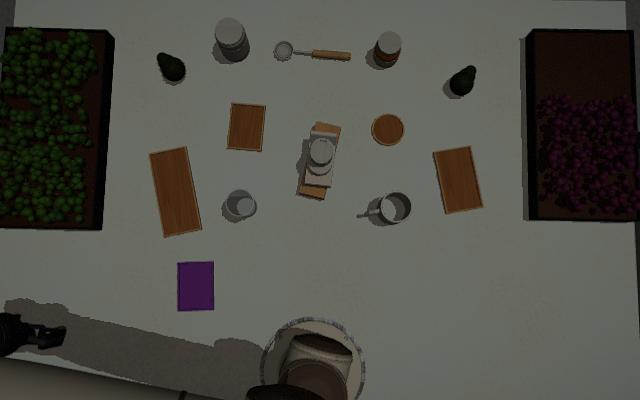

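View pics/scene0.png

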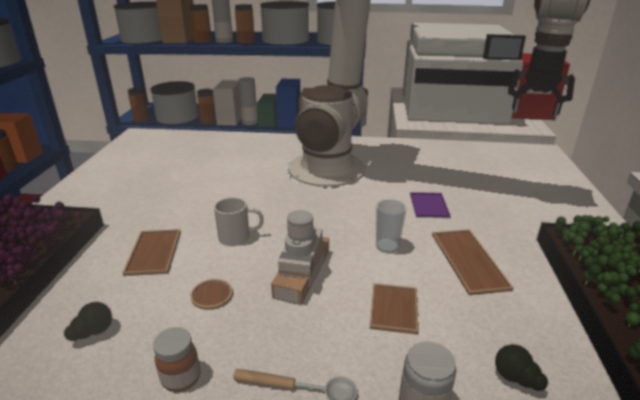

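The top view shows the pile at (320,160) and the dish at (388,129). The short tray is at (246,127), the mid tray at (458,180) and the long tray at (175,191). The purple look-alike is at (196,286). The glass is at (240,205) and the mug at (396,208). The short-tray candidates are the brown one (246,127) and the purple one (196,286). The brown wooden one fits and the purple one is excluded.

```bash
python3 - <<'E'
from h import *
z=np.load("top0.npz"); im,d=z["im"],z["d"]; P=cloud("top",d)
hsv=cv2.cvtColor(im,cv2.COLOR_RGB2HSV)
m=((hsv[...,0]<20)&(hsv[...,1]>70)&(hsv[...,2]>50)).astype(np.uint8)
m[:,:120]=0;m[:,520:]=0;m[310:]=0
cs,_=cv2.findContours(cv2.morphologyEx(m,cv2.MORPH_CLOSE,np.ones((3,3))),cv2.RETR_EXTERNAL,cv2.CHAIN_APPROX_NONE)
for c in cs:
    if cv2.contourArea(c)<150: continue
    px=c[:,0].mean(0); w=onplane("top",c[:,0],0.007)[:,:2]*1000
    print("contour",px.round(),"rect mm",[np.round(x,1) for x in cv2.minAreaRect(w.astype(np.float32))])
# pile by depth slices
u0,u1,v0,v1=270,370,100,220
Q=P[v0:v1,u0:u1].reshape(-1,3); 
print("counter z",np.nanmedian(P[240:300,240:400,2]))
for lo,hi in((.13,.155),(.09,.112),(.066,.086),(.03,.05)):
    s=Q[(Q[:,2]>lo)&(Q[:,2]<hi)]; r=cv2.minAreaRect((s[:,:2]*1000).astype(np.float32))
    print(lo,len(s),"medz",np.median(s[:,2]),"rect",[np.round(x,1) for x in r],s[:,:2].mean(0))
for n,(a,b,c,e) in dict(glass=(220,262,185,225),mug=(350,415,185,228),jar1=(210,255,12,68),jar2=(370,405,28,72),pearL=(150,190,48,85),pearR=(445,480,62,100)).items():
    s=P[c:e,a:b].reshape(-1,3); s=s[s[:,2]>.015]
    print(n,len(s),s.min(0).round(3),s.max(0).round(3))
cv2.imwrite("pics/crop0.png",cv2.cvtColor(cv2.resize(im[95:245,140:500],(800,333),interpolation=cv2.INTER_CUBIC),cv2.COLOR_RGB2BGR)*1)
c2=cv2.resize(im[110:210,280:360],(480,600),interpolation=cv2.INTER_CUBIC); cv2.imwrite("pics/crop1.png",cv2.cvtColor(cv2.convertScaleAbs(c2,alpha=1.5),cv2.COLOR_RGB2BGR))
E
```

```text
contour [311. 190.] rect mm [array([446.3,   8.7]), array([65.7, 35.8]), np.float64(77.3)]
contour [174. 191.] rect mm [array([432.2, 355.7]), array([218.2,  96.7]), np.float64(13.5)]
contour [458. 179.] rect mm [array([ 480. , -358.6]), array([162.3,  96.7]), np.float64(11.4)]
contour [330. 133.] rect mm [array([583.5, -20.4]), array([66.6, 65. ]), np.float64(77.1)]
contour [388. 129.] rect mm [array([ 605. , -178.8]), array([81.7, 83.1]), np.float64(46.5)]
contour [246. 127.] rect mm [array([602.6, 183.7]), array([ 89.5, 122.3]), np.float64(86.5)]
contour [331.  54.] rect mm [array([800.7, -30.3]), array([99.5, 17.4]), np.float64(85.6)]
counter z -0.0002751394582602774
0.13 421 medz 0.1421002608811828 rect [array([513.1, -10.1]), array([51.2, 50.2]), np.float64(0.9)] [ 0.51172397 -0.0097506 ]
0.09 305 medz 0.09991809330211182 rect [array([512.9,  -9.4]), array([55.6, 86.2]), np.float64(82.0)] [ 0.50242125 -0.00896607]
0.066 671 medz 0.0759379784514484 rect [array([468.3, -28.4]), array([239. , 117.1]), np.float64(24.3)] [ 0.50461173 -0.00930927]
0.03 567 medz 0.03990545302713375 rect [array([496.4, -62.4]), array([179.9, 204.2]), np.float64(77.9)] [ 0.5069125  -0.00550318]
glass 517 [0.364 0.143 0.015] [0.43  0.209 0.117]
mug 543 [ 0.361 -0.227  0.015] [ 0.437 -0.118  0.096]
jar1 1104 [0.771 0.182 0.015] [0.844 0.253 0.11 ]
jar2 761 [ 0.766 -0.201  0.016] [ 0.829 -0.137  0.091]
pearL 588 [0.71  0.338 0.017] [0.78  0.413 0.064]
pearR 594 [ 0.692 -0.397  0.021] [ 0.769 -0.329  0.065]
```

View pics/crop0.png

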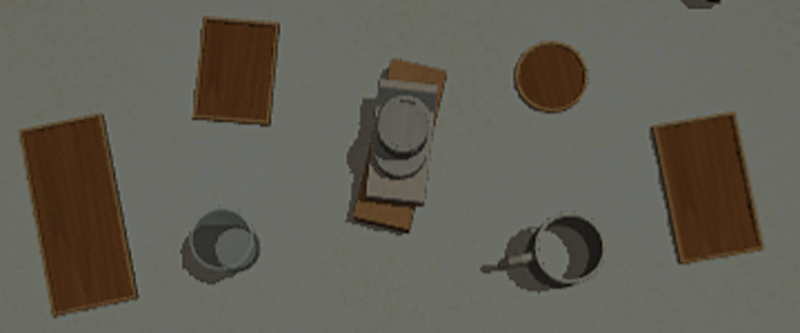

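View pics/crop1.png

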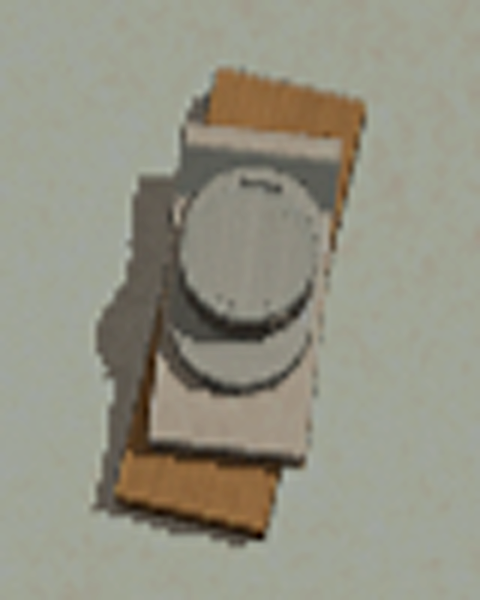

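The crop confirms the brown short tray at top pixel (246,127); it measures 122x89 mm, against 120x88 given. In the pile, the tin, fish tin, mid carton and long carton are all visible. Next come the increments for the first approach.

```bash
cat > inc.py <<'E'
# usage: inc.py "x y z yaw" ... (mm, deg) -> increments in tool axes from the measured pose (tool down)
import sys, numpy as np
from workcell import telemetry
o=telemetry.get_obs(); p=np.array(o["ee_pos"])*1000; a=o["tcp_rot"][2]; r=np.radians(a)
print("t",round(o["time"],2),"at",p.round(1),np.round(o["tcp_rot"],2),"open",round(o["opening"],4),"F",np.round(o["wrist_force"],1))
X=np.array([np.cos(r),np.sin(r),0]);Y=np.array([np.sin(r),-np.cos(r),0]);Z=np.array([0,0,-1])
for s in sys.argv[1:]:
    *q,y=map(float,s.split()); d=np.array(q)-p; az=-((y-a+180)%360-180)
    print(s,"->",np.round([d@X,d@Y,d@Z],1),"az",round(az,1),"len",np.linalg.norm(d).round())
E
python3 inc.py "512.5 -10 250 172" "512.5 -10 128 172"
```

```text
t 0.1 at [130.6 534.1 249.7] [-179.93    0.    166.26] open 0.0854 F [-0.1 -0.3  0.5]
512.5 -10 250 172 -> [-5.002e+02 -4.378e+02 -3.000e-01] az -5.7 len 665.0
512.5 -10 128 172 -> [-500.2 -437.8  121.7] az -5.7 len 676.0
```

Request:
{"api": "play_rows", "payload": {"increments": [[[-30, -26, 0], [0, 0, -1], 0], [[-66, -58, 0], [0, 0, -2], 0], [[-102, -90, 0], [0, 0, -3], 0], [[-138, -121, 0], [0, 0, -4], 0], [[-174, -152, 0], [0, 0, -5], 0], [[-210, -184, 0], [0, 0, -5.7], 0], [[-246, -215, 0], [0, 0, -5.7], 0], [[-282, -247, 0], [0, 0, -5.7], 0], [[-318, -278, 0], [0, 0, -5.7], 0], [[-354, -310, 0], [0, 0, -5.7], 0], [[-390, -341, 0], [0, 0, -5.7], 0], [[-426, -373, 0], [0, 0, -5.7], 0], [[-462, -404, 0], [0, 0, -5.7], 0], [[-485, -425, 0], [0, 0, -5.7], 0], [[-496, -434, 0], [0, 0, -5.7], 0], [[-500, -438, 0], [0, 0, -5.7], 0], [[-500, -438, 0], [0, 0, -5.7], 0]], "grip_force": 25}}

```text
time: 1.8
ee_pos: [0.5121, -0.0097, 0.2501]
tcp_rot: [180.0, -0.0, 172.0]
wrist_force: [0.4, 0.3, -0.7]
opening: 0.085
grasp_force: 0.0
```

```bash
python3 inc.py "512.5 -10 250 172" "512.5 -10 128 172"
```

```text
t 1.8 at [512.1  -9.7 250.1] [ 1.8000e+02 -4.0000e-02  1.7195e+02] open 0.085 F [ 0.4  0.3 -0.7]
512.5 -10 250 172 -> [-0.4 -0.2  0.1] az -0.0 len 0.0
512.5 -10 128 172 -> [ -0.4  -0.2 122.1] az -0.0 len 122.0
```

Request:
{"api": "play_rows", "payload": {"increments": [[[0, 0, 30], [0, 0, 0], 0], [[0, 0, 65], [0, 0, 0], 0], [[0, 0, 95], [0, 0, 0], 0], [[0, 0, 112], [0, 0, 0], 0], [[0, 0, 120], [0, 0, 0], 0], [[0, 0, 122], [0, 0, 0], 0], [[0, 0, 122], [0, 0, 0], 0.3], [[0, 0, 122], [0, 0, 0], 0.4], [[0, 0, 122], [0, 0, 0], 0.5], [[0, 0, 122], [0, 0, 0], 0.7], [[0, 0, 122], [0, 0, 0], 0.7], [[0, 0, 122], [0, 0, 0], 0.7], [[0, 0, 122], [0, 0, 0], 0.7]]}}

```text
time: 3.1
ee_pos: [0.5128, -0.0098, 0.1296]
tcp_rot: [180.0, 0.1, 172.0]
wrist_force: [-0.4, 1.6, 6.8]
opening: 0.0513
grasp_force: 26.0
```

```bash
python3 - <<'E'
from h import *
im,d=snap("scene"); np.savez("scene1.npz",im=im,d=d)
c=cv2.resize(im[170:310,240:360],(685,800),interpolation=cv2.INTER_CUBIC)[:600]
cv2.imwrite("pics/grip1.png",cv2.cvtColor(cv2.convertScaleAbs(c,alpha=1.4),cv2.COLOR_RGB2BGR))
print(telemetry.get_obs()["opening"],telemetry.get_obs()["grasp_force"])
E
```

```text
0.05140770226694237 25.965998768806458
```

View pics/grip1.png

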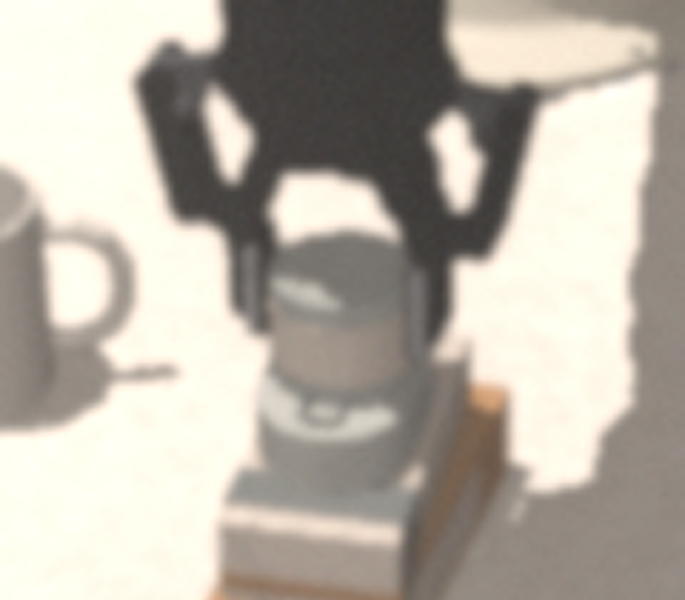

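The fingers hold the round tin squarely, with the tips clear of the fish tin. Lift, then carry it to the dish.

Request:
{"api": "play_rows", "payload": {"increments": [[[0, 0, -4], [0, 0, 0], 0.7], [[0, 0, -15], [0, 0, 0], 0.7], [[0, 0, -35], [0, 0, 0], 0.7], [[0, 0, -60], [0, 0, 0], 0.7], [[0, 0, -80], [0, 0, 0], 0.7], [[0, 0, -90], [0, 0, 0], 0.7], [[0, 0, -90], [0, 0, 0], 0.7]]}}

```text
time: 3.85
ee_pos: [0.5129, -0.01, 0.2199]
tcp_rot: [180.0, 0.1, 172.0]
wrist_force: [-0.4, 0.7, -1.3]
opening: 0.0509
grasp_force: 26.3
```

```bash
python3 inc.py "604 -178 218 172" "604 -178 50 172"
```

```text
t 3.85 at [512.9 -10.  219.9] [1.7999e+02 1.4000e-01 1.7195e+02] open 0.0509 F [-0.4  0.7 -1.3]
604 -178 218 172 -> [-113.7 -153.6    1.9] az -0.0 len 191.0
604 -178 50 172 -> [-113.7 -153.6  169.9] az -0.0 len 256.0
```

Request:
{"api": "play_rows", "payload": {"increments": [[[-8, -11, 0], [0, 0, 0], 0.7], [[-25, -34, 0], [0, 0, 0], 0.7], [[-47, -64, 0], [0, 0, 0], 0.7], [[-70, -94, 0], [0, 0, 0], 0.7], [[-92, -124, 10], [0, 0, 0], 0.7], [[-108, -146, 30], [0, 0, 0], 0.7], [[-114.5, -154.5, 60], [0, 0, 0], 0.7], [[-114.5, -154.5, 95], [0, 0, 0], 0.7], [[-114.5, -154.5, 125], [0, 0, 0], 0.7], [[-114.5, -154.5, 150], [0, 0, 0], 0.7], [[-114.5, -154.5, 168], [0, 0, 0], 0.7], [[-114.5, -154.5, 177], [0, 0, 0], 0.7], [[-114.5, -154.5, 180], [0, 0, 0], 0.7], [[-114.5, -154.5, 180], [0, 0, 0], 0.7]]}}

```text
time: 5.25
ee_pos: [0.604, -0.1793, 0.0381]
tcp_rot: [180.0, -0.0, 171.9]
wrist_force: [-0.6, -0.2, -0.9]
opening: 0.051
grasp_force: 26.4
```

```bash
python3 - <<'E'
from h import *
im,d=snap("scene"); print(telemetry.get_obs()["ee_pos"],telemetry.get_obs()["wrist_force"])
c=cv2.resize(im[210:330,150:280],None,fx=5,fy=5,interpolation=cv2.INTER_CUBIC)
cv2.imwrite("pics/dish1.png",cv2.cvtColor(cv2.convertScaleAbs(c,alpha=1.3),cv2.COLOR_RGB2BGR))
E
```

```text
[ 0.60436919 -0.1792684   0.03890136] [ 0.42466994 -0.65719981 -0.0156934 ]
```

View pics/dish1.png

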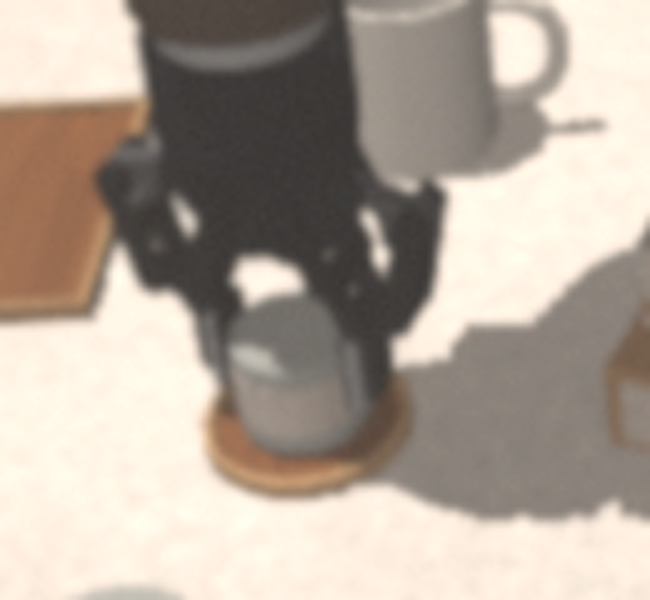

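The tin hangs a few mm above the dish floor and is centred. Lower it and release.

Request:
{"api": "play_rows", "payload": {"increments": [[[0, 0, 2], [0, 0, 0], 0.7], [[0, 0, 4], [0, 0, 0], 0.7], [[0, 0, 5], [0, 0, 0], 0.7], [[0, 0, 5], [0, 0, 0], 0.7], [[0, 0, 5], [0, 0, 0], 0.3], [[0, 0, 5], [0, 0, 0], 0.2], [[0, 0, 5], [0, 0, 0], 0.05], [[0, 0, 5], [0, 0, 0], 0], [[0, 0, 5], [0, 0, 0], 0], [[0, 0, 5], [0, 0, 0], 0], [[0, 0, 0], [0, 0, 0], 0], [[0, 0, -20], [0, 0, 0], 0], [[0, 0, -60], [0, 0, 0], 0], [[0, 0, -105], [0, 0, 0], 0], [[0, 0, -150], [0, 0, 0], 0], [[0, 0, -180], [0, 0, 0], 0], [[0, 0, -190], [0, 0, 0], 0], [[0, 0, -190], [0, 0, 0], 0]]}}

```text
time: 7.1
ee_pos: [0.6046, -0.1791, 0.23]
tcp_rot: [-180.0, 0.2, 172.0]
wrist_force: [-0.1, -1.5, 0.4]
opening: 0.0853
grasp_force: 0.0
```

```bash
cat > slices.py <<'E'
from h import *
def rect(P,box,lo,hi,L,W):
    u0,u1,v0,v1=box; Q=P[v0:v1,u0:u1]; m=((Q[...,2]>lo)&(Q[...,2]<hi)).astype(np.uint8)
    n,l,s,_=cv2.connectedComponentsWithStats(m); k=1+np.argmax(s[1:,4]); q=Q[l==k]
    (c,(w,h),a)=cv2.minAreaRect((q[:,:2]*1000).astype(np.float32))
    yaw=a if w>h else a+90
    yaw=(yaw+90)%180-90
    print("n",len(q),"z",np.median(q[:,2]).round(4),"centre",np.round(c,1),"size",np.round([max(w,h),min(w,h)],1),"yaw",round(yaw,1),"expected",L,W)
E
python3 - <<'E'
from slices import *
im,d=snap("top"); np.savez("top1.npz",im=im,d=d); P=cloud("top",d)
rect(P,(365,410,100,150),.036,.056,52,52)
rect(P,(270,370,90,230),.09,.11,88,56)
rect(P,(270,370,90,230),.066,.086,130,64)
E
python3 inc.py "513 -9 225 172"
```

```text
t 7.15 at [ 604.2 -179.   228. ] [-1.8000e+02  1.0000e-02  1.7196e+02] open 0.0857 F [ 0.6  0.  -0.1]
513 -9 225 172 -> [114.1 155.6   3. ] az -0.0 len 193.0Traceback (most recent call last):
  File "<stdin>", line 3, in <module>
  File "slices.py", line 4, in rect
    n,l,s,_=cv2.connectedComponentsWithStats(m); k=1+np.argmax(s[1:,4]); q=Q[l==k]
                                                     ~~~~~~~~~^^^^^^^^^
    return _wrapfunc(a, 'argmax', axis=axis, out=out, **kwds)
    return bound(*args, **kwds)
ValueError: attempt to get argmax of an empty sequence
```

```bash
python3 - <<'E'
from slices import *
P=cloud("top",np.load("top1.npz")["d"])
rect(P,(270,370,90,230),.09,.11,88,56)
rect(P,(270,370,90,230),.066,.086,130,64)
im,d=snap("scene"); S=cloud("scene",d)
rect(S,(180,250,230,320),.042,.052,52,52)
E
```

```text
n 757 z 0.1001 centre [512.9  -9.4] size [87.1 55.9] yaw -7.4 expected 88 56
n 660 z 0.0758 centre [513.   -8.6] size [130.6  64.2] yaw -5.5 expected 130 64
n 383 z 0.0467 centre [ 605.  -178.4] size [51.4 50.2] yaw 85.1 expected 52 52
```

The round tin stands in the dish at (605,-178), top at 46.7 mm. The fish tin is next.

Request:
{"api": "play_rows", "payload": {"increments": [[[8, 11, 0], [0, 0, 0], 0], [[25, 34, 0], [0, 0, 0], 0], [[52, 70, 0], [0, 0, 0], 0], [[79, 107, 0], [0, 0, 0], 0], [[101, 138, 0], [0, 0, -0.5], 0], [[112, 152, 5], [0, 0, -0.5], 0], [[114, 155.5, 15], [0, 0, -0.5], 0], [[114, 155.5, 45], [0, 0, -0.5], 0], [[114, 155.5, 80], [0, 0, -0.5], 0], [[114, 155.5, 108], [0, 0, -0.5], 0], [[114, 155.5, 122], [0, 0, -0.5], 0], [[114, 155.5, 126], [0, 0, -0.5], 0], [[114, 155.5, 126], [0, 0, -0.5], 0], [[114, 155.5, 126], [0, 0, -0.5], 0]]}}

```text
time: 8.6
ee_pos: [0.5136, -0.0092, 0.1035]
tcp_rot: [180.0, 0.1, 172.4]
wrist_force: [0.8, -0.2, 1.2]
opening: 0.0857
grasp_force: 0.0
```

```bash
python3 inc.py "513 -9.4 100 172.6"
```

```text
t 8.6 at [513.6  -9.2 103.5] [1.7999e+02 1.0000e-01 1.7245e+02] open 0.0857 F [ 0.8 -0.2  1.2]
513 -9.4 100 172.6 -> [ 0.5 -0.3  3.5] az -0.2 len 4.0
```

Request:
{"api": "play_rows", "payload": {"increments": [[[0, 0, 2], [0, 0, 0], 0], [[0, 0, 4], [0, 0, 0], 0], [[0, 0, 4], [0, 0, 0], 0.3], [[0, 0, 4], [0, 0, 0], 0.4], [[0, 0, 4], [0, 0, 0], 0.5], [[0, 0, 4], [0, 0, 0], 0.7], [[0, 0, 4], [0, 0, 0], 0.7], [[0, 0, 4], [0, 0, 0], 0.7], [[0, 0, 4], [0, 0, 0], 0.7]], "grip_force": 30}}

```text
time: 9.5
ee_pos: [0.5131, -0.009, 0.0986]
tcp_rot: [180.0, 0.0, 172.5]
wrist_force: [-0.5, 0.7, 4.9]
opening: 0.0551
grasp_force: 33.0
```

```bash
python3 - <<'E'
from h import *
im,d=snap("scene"); print(telemetry.get_obs()["ee_pos"],telemetry.get_obs()["wrist_force"])
c=cv2.resize(im[190:310,240:360],None,fx=5,fy=5,interpolation=cv2.INTER_CUBIC)
cv2.imwrite("pics/fish1.png",cv2.cvtColor(cv2.convertScaleAbs(c,alpha=1.3),cv2.COLOR_RGB2BGR))
E
```

```text
[ 0.51305096 -0.00901154  0.09856228] [-0.7103328   0.56758429  5.17659053]
```

View pics/fish1.png

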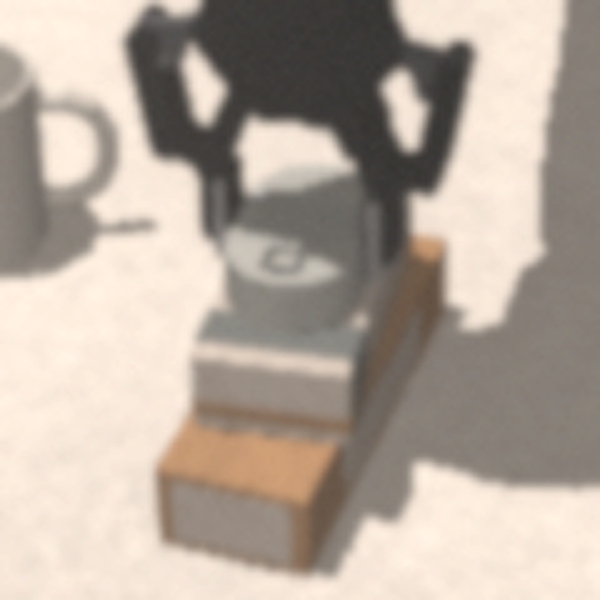

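The fish tin is gripped squarely. Lift and carry it to the brown short tray.

Request:
{"api": "play_rows", "payload": {"increments": [[[0, 0, -4], [0, 0, 0], 0.7], [[0, 0, -15], [0, 0, 0], 0.7], [[0, 0, -35], [0, 0, 0], 0.7], [[0, 0, -60], [0, 0, 0], 0.7], [[0, 0, -80], [0, 0, 0], 0.7], [[0, 0, -90], [0, 0, 0], 0.7], [[0, 0, -90], [0, 0, 0], 0.7]]}}

```text
time: 10.25
ee_pos: [0.5135, -0.0091, 0.1897]
tcp_rot: [180.0, 0.1, 172.5]
wrist_force: [-0.4, 0.4, -1.5]
opening: 0.0555
grasp_force: 32.4
```

```bash
python3 inc.py "602.6 183.7 187 176.5" "602.6 183.7 34 176.5"
```

```text
t 10.25 at [513.5  -9.1 189.7] [1.7999e+02 1.3000e-01 1.7246e+02] open 0.0555 F [-0.4  0.4 -1.5]
602.6 183.7 187 176.5 -> [-63.  202.8   2.7] az -4.0 len 212.0
602.6 183.7 34 176.5 -> [-63.  202.8 155.7] az -4.0 len 263.0
```

Request:
{"api": "play_rows", "payload": {"increments": [[[-4, 12, 0], [0, 0, 0], 0.7], [[-12, 40, 0], [0, 0, -1], 0.7], [[-23, 75, 0], [0, 0, -2], 0.7], [[-35, 113, 0], [0, 0, -3], 0.7], [[-47, 150, 0], [0, 0, -4], 0.7], [[-56, 180, 0], [0, 0, -4], 0.7], [[-61, 197, 10], [0, 0, -4], 0.7], [[-63, 203, 30], [0, 0, -4], 0.7], [[-63, 203, 60], [0, 0, -4], 0.7], [[-63, 203, 95], [0, 0, -4], 0.7], [[-63, 203, 125], [0, 0, -4], 0.7], [[-63, 203, 145], [0, 0, -4], 0.7], [[-63, 203, 153], [0, 0, -4], 0.7], [[-63, 203, 155], [0, 0, -4], 0.7], [[-63, 203, 155], [0, 0, -4], 0.7]]}}

```text
time: 11.75
ee_pos: [0.6021, 0.184, 0.0336]
tcp_rot: [180.0, 0.0, 176.5]
wrist_force: [0.2, 0.9, -1.3]
opening: 0.0551
grasp_force: 32.4
```

```bash
python3 inc.py "602.6 183.7 28 176.5";  python3 - <<'E'
from h import *
im,d=snap("scene")
c=cv2.resize(im[240:350,340:450],None,fx=5,fy=5,interpolation=cv2.INTER_CUBIC)
cv2.imwrite("pics/fish2.png",cv2.cvtColor(cv2.convertScaleAbs(c,alpha=1.3),cv2.COLOR_RGB2BGR))
E
```

```text
t 11.75 at [602.1 184.   33.6] [1.8000e+02 1.0000e-02 1.7645e+02] open 0.0551 F [ 0.2  0.9 -1.3]
602.6 183.7 28 176.5 -> [-0.5 -0.2  5.6] az -0.0 len 6.0
```

View pics/fish2.png

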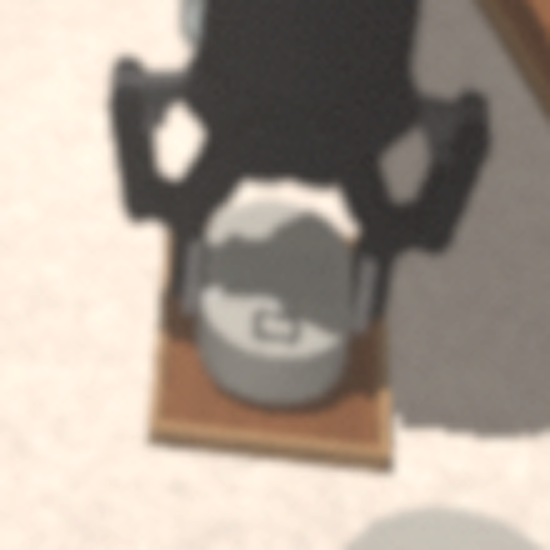

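The fish tin is over the tray, about 7 mm above the floor and centred. Lower it in small steps.

Request:
{"api": "play_rows", "payload": {"increments": [[[0, 0, 2], [0, 0, 0], 0.7], [[0, 0, 4], [0, 0, 0], 0.7], [[0, 0, 5.5], [0, 0, 0], 0.7], [[0, 0, 5.5], [0, 0, 0], 0.7]]}}

```text
time: 12.2
ee_pos: [0.602, 0.1839, 0.0277]
tcp_rot: [-180.0, -0.0, 176.5]
wrist_force: [0.3, -0.5, -1.5]
opening: 0.0553
grasp_force: 32.4
```

Request:
{"api": "play_rows", "payload": {"increments": [[[0, 0, 0.5], [0, 0, 0], 0.7], [[0, 0, 0.5], [0, 0, 0], 0.33], [[0, 0, 0.5], [0, 0, 0], 0.3], [[0, 0, 0], [0, 0, 0], 0.2], [[0, 0, -1], [0, 0, 0], 0.1], [[0, 0, -2], [0, 0, 0], 0], [[0, 0, -4], [0, 0, 0], 0], [[0, 0, -10], [0, 0, 0], 0], [[0, 0, -25], [0, 0, 0], 0], [[0, 0, -60], [0, 0, 0], 0], [[0, 0, -105], [0, 0, 0], 0], [[0, 0, -140], [0, 0, 0], 0], [[0, 0, -160], [0, 0, 0], 0], [[0, 0, -165], [0, 0, 0], 0], [[0, 0, -165], [0, 0, 0], 0]]}}

```text
time: 13.7
ee_pos: [0.6023, 0.184, 0.1938]
tcp_rot: [180.0, 0.1, 176.5]
wrist_force: [0.8, 0.3, -0.4]
opening: 0.0855
grasp_force: 0.0
```

```bash
python3 - <<'E'
from slices import *
im,d=snap("scene"); S=cloud("scene",d)
rect(S,(340,450,260,340),.022,.034,88,56)
im,d=snap("top"); P=cloud("top",d)
rect(P,(270,370,90,230),.066,.086,130,64)
rect(P,(270,370,90,230),.03,.05,185,64)
print(telemetry.get_obs()["opening"])
E
python3 inc.py "513 -8.6 170 174.5" "513 -8.6 68 174.5"
```

```text
n 843 z 0.0292 centre [601.4 184.3] size [88.2 54.3] yaw -3.5 expected 88 56
n 1430 z 0.076 centre [512.7  -8.5] size [130.5  64.3] yaw -5.5 expected 130 64
n 318 z 0.0394 centre [464.7   1.7] size [79.8 68.4] yaw -12.4 expected 185 64
0.08566309991260196
t 13.8 at [601.6 183.8 191.5] [-1.7996e+02 -9.0000e-02  1.7646e+02] open 0.0857 F [ 0.6  0.1 -0.3]
513 -8.6 170 174.5 -> [  76.6 -197.5   21.5] az 2.0 len 213.0
513 -8.6 68 174.5 -> [  76.6 -197.5  123.5] az 2.0 len 245.0
```

The fish tin lies centred in the short tray, top at 29 mm, yaw -3.5. The middle carton is next.

Request:
{"api": "play_rows", "payload": {"increments": [[[4, -11, 0], [0, 0, 0], 0], [[15, -39, 0], [0, 0, 0.5], 0], [[31, -80, 0], [0, 0, 1], 0], [[47, -121, 0], [0, 0, 1.5], 0], [[63, -162, 0], [0, 0, 2], 0], [[73, -188, 5], [0, 0, 2], 0], [[76.5, -197, 15], [0, 0, 2], 0], [[76.5, -197.5, 35], [0, 0, 2], 0], [[76.5, -197.5, 65], [0, 0, 2], 0], [[76.5, -197.5, 95], [0, 0, 2], 0], [[76.5, -197.5, 113], [0, 0, 2], 0], [[76.5, -197.5, 122], [0, 0, 2], 0], [[76.5, -197.5, 124], [0, 0, 2], 0], [[76.5, -197.5, 124], [0, 0, 2], 0.2], [[76.5, -197.5, 124], [0, 0, 2], 0.3], [[76.5, -197.5, 124], [0, 0, 2], 0.5], [[76.5, -197.5, 124], [0, 0, 2], 0.6], [[76.5, -197.5, 124], [0, 0, 2], 0.6], [[76.5, -197.5, 124], [0, 0, 2], 0.6]], "grip_force": 30}}

```text
time: 15.7
ee_pos: [0.5141, -0.0084, 0.0698]
tcp_rot: [180.0, 0.1, 174.5]
wrist_force: [-1.3, 0.8, 6.1]
opening: 0.0635
grasp_force: 35.4
```

```bash
python3 inc.py "513 -8.6 68 174.5"
```

```text
t 15.7 at [514.1  -8.4  69.8] [1.7998e+02 1.0000e-01 1.7446e+02] open 0.0635 F [-1.3  0.8  6.1]
513 -8.6 68 174.5 -> [ 1.  -0.3  1.8] az -0.0 len 2.0
```

Request:
{"api": "play_rows", "payload": {"increments": [[[0, 0, -4], [0, 0, 0], 0.6], [[0, 0, -15], [0, 0, 0], 0.6], [[0, 0, -35], [0, 0, 0], 0.6], [[0, 0, -65], [0, 0, 0], 0.6], [[0, 0, -95], [0, 0, 0], 0.6], [[0, 0, -110], [0, 0, 0], 0.6], [[0, 0, -115], [0, 0, 0], 0.6], [[0, 0, -115], [0, 0, 0], 0.6]]}}

```text
time: 16.5
ee_pos: [0.5136, -0.0085, 0.1837]
tcp_rot: [-180.0, 0.0, 174.5]
wrist_force: [-0.1, -0.4, -1.9]
opening: 0.0634
grasp_force: 34.5
```

```bash
python3 inc.py "481 -358.5 185 191.4" "481 -358.5 40 191.4"
```

```text
t 16.5 at [513.6  -8.5 183.7] [-1.8000e+02  1.0000e-02  1.7446e+02] open 0.0634 F [-0.1 -0.4 -1.9]
481 -358.5 185 191.4 -> [  -1.4 -351.5   -1.3] az -16.9 len 352.0
481 -358.5 40 191.4 -> [  -1.4 -351.5  143.7] az -16.9 len 380.0
```

Request:
{"api": "play_rows", "payload": {"increments": [[[0, -10, 0], [0, 0, 0], 0.6], [[0, -35, 0], [0, 0, -1], 0.6], [[0, -70, 0], [0, 0, -3], 0.6], [[0, -110, 0], [0, 0, -5], 0.6], [[0, -150, 0], [0, 0, -7], 0.6], [[0, -190, 0], [0, 0, -9], 0.6], [[-1, -230, 0], [0, 0, -11], 0.6], [[-1, -270, 0], [0, 0, -13], 0.6], [[-1, -305, 0], [0, 0, -15], 0.6], [[-1.5, -332, 0], [0, 0, -16.5], 0.6], [[-1.5, -347, 5], [0, 0, -17], 0.6], [[-1.5, -351.5, 20], [0, 0, -17], 0.6], [[-1.5, -351.5, 50], [0, 0, -17], 0.6], [[-1.5, -351.5, 85], [0, 0, -17], 0.6], [[-1.5, -351.5, 115], [0, 0, -17], 0.6], [[-1.5, -351.5, 133], [0, 0, -17], 0.6], [[-1.5, -351.5, 140], [0, 0, -17], 0.6], [[-1.5, -351.5, 141], [0, 0, -17], 0.6], [[-1.5, -351.5, 141], [0, 0, -17], 0.6]]}}

```text
time: 18.4
ee_pos: [0.4812, -0.3584, 0.0432]
tcp_rot: [-180.0, 0.0, -168.5]
wrist_force: [0.4, -0.3, -2.3]
opening: 0.0634
grasp_force: 34.3
```

```bash
python3 inc.py "481 -358.5 34 191.4";  python3 - <<'E'
from h import *
im,d=snap("scene")
c=cv2.resize(im[190:300,100:230],None,fx=5,fy=5,interpolation=cv2.INTER_CUBIC)
cv2.imwrite("pics/mid2.png",cv2.cvtColor(cv2.convertScaleAbs(c,alpha=1.3),cv2.COLOR_RGB2BGR))
E
```

```text
t 18.4 at [ 481.2 -358.4   43.2] [-1.7998e+02  2.0000e-02 -1.6853e+02] open 0.0634 F [ 0.4 -0.3 -2.3]
481 -358.5 34 191.4 -> [ 0.2 -0.1  9.2] az 0.1 len 9.0
```

View pics/mid2.png

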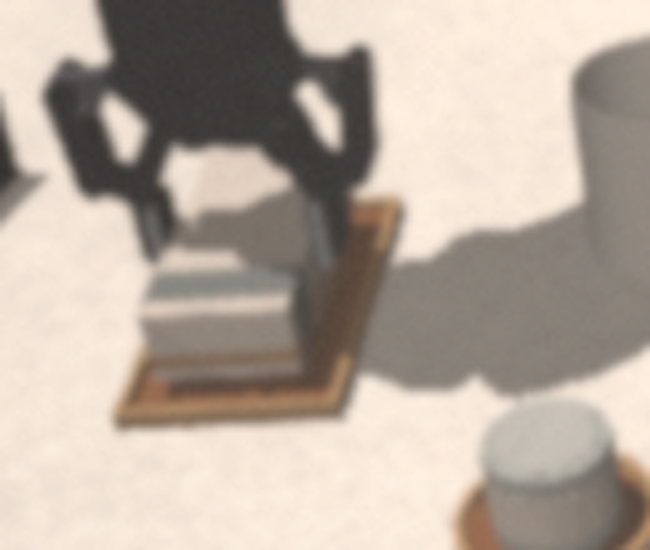

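The carton hangs over the mid tray about 9 mm up and is aligned; its apparent leftward offset matches the parallax. Lower it and release.

Request:
{"api": "play_rows", "payload": {"increments": [[[0, 0, 4], [0, 0, 0], 0.6], [[0, 0, 7], [0, 0, 0], 0.6], [[0, 0, 8.5], [0, 0, 0], 0.6], [[0, 0, 9], [0, 0, 0], 0.6], [[0, 0, 9], [0, 0, 0], 0.6], [[0, 0, 9], [0, 0, 0], 0.25], [[0, 0, 9], [0, 0, 0], 0.2], [[0, 0, 8], [0, 0, 0], 0.1], [[0, 0, 7], [0, 0, 0], 0], [[0, 0, 5], [0, 0, 0], 0], [[0, 0, 0], [0, 0, 0], 0], [[0, 0, -25], [0, 0, 0], 0], [[0, 0, -60], [0, 0, 0], 0], [[0, 0, -100], [0, 0, 0], 0], [[0, 0, -130], [0, 0, 0], 0], [[0, 0, -150], [0, 0, 0], 0], [[0, 0, -155], [0, 0, 0], 0], [[0, 0, -155], [0, 0, 0], 0]]}}

```text
time: 20.25
ee_pos: [0.4813, -0.3586, 0.1983]
tcp_rot: [-179.9, 0.0, -168.5]
wrist_force: [-1.1, 0.7, -0.4]
opening: 0.0853
grasp_force: 0.0
```

```bash
python3 - <<'E'
from slices import *
im,d=snap("scene"); S=cloud("scene",d)
rect(S,(90,220,200,290),.036,.046,130,64)
im,d=snap("top"); P=cloud("top",d)
rect(P,(285,360,110,210),.03,.05,185,64)
print(telemetry.get_obs()["opening"])
E
python3 inc.py "514 -6 170 167.6" "514 -6 28 167.6"
```

```text
n 984 z 0.0398 centre [ 479.6 -358.2] size [134.7  66.2] yaw 11.4 expected 130 64
n 1911 z 0.0398 centre [517.   -7.3] size [186.   64.4] yaw -11.9 expected 185 64
0.08497580336272491
t 20.35 at [ 480.7 -358.2  196.4] [ 1.7993e+02 -7.0000e-02 -1.6854e+02] open 0.085 F [-0.1 -0.6 -1.1]
514 -6 170 167.6 -> [-102.6  338.6   26.4] az 23.9 len 355.0
514 -6 28 167.6 -> [-102.6  338.6  168.4] az 23.9 len 392.0
```

The mid carton lies in its tray. The long carton is at (517,-7.3), yaw -11.9.

```bash
python3 inc.py "517 -7.3 170 168.1" "517 -7.3 28 168.1"
```

```text
t 20.35 at [ 480.7 -358.2  196.4] [ 1.7993e+02 -7.0000e-02 -1.6854e+02] open 0.085 F [-0.1 -0.6 -1.1]
517 -7.3 170 168.1 -> [-105.3  336.7   26.4] az 23.4 len 354.0
517 -7.3 28 168.1 -> [-105.3  336.7  168.4] az 23.4 len 391.0
```

Request:
{"api": "play_rows", "payload": {"increments": [[[-3, 10, 0], [0, 0, 1], 0], [[-11, 35, 0], [0, 0, 3], 0], [[-22, 70, 0], [0, 0, 6], 0], [[-35, 110, 0], [0, 0, 9], 0], [[-47, 150, 0], [0, 0, 12], 0], [[-60, 190, 0], [0, 0, 15], 0], [[-72, 230, 0], [0, 0, 18], 0], [[-84, 270, 0], [0, 0, 21], 0], [[-95, 303, 0], [0, 0, 23], 0], [[-102, 327, 5], [0, 0, 23.5], 0], [[-105, 336, 20], [0, 0, 23.5], 0], [[-105.5, 336.5, 50], [0, 0, 23.5], 0], [[-105.5, 336.5, 80], [0, 0, 23.5], 0], [[-105.5, 336.5, 90], [0, 0, 23.5], 0], [[-105.5, 336.5, 90], [0, 0, 23.5], 0]]}}

```text
time: 21.85
ee_pos: [0.5162, -0.0082, 0.1054]
tcp_rot: [-179.9, -0.2, 167.9]
wrist_force: [0.2, -0.3, -0.3]
opening: 0.0852
grasp_force: 0.0
```

```bash
python3 inc.py "517 -7.3 28 168.1"
```

```text
t 21.85 at [516.2  -8.2 105.4] [-179.95   -0.24  167.93] open 0.0852 F [ 0.2 -0.3 -0.3]
517 -7.3 28 168.1 -> [-0.6  1.  77.4] az -0.2 len 77.0
```

Request:
{"api": "play_rows", "payload": {"increments": [[[0, 0.5, 20], [0, 0, 0], 0], [[0, 0.5, 45], [0, 0, 0], 0], [[0, 0.5, 65], [0, 0, 0], 0], [[0, 0.5, 75], [0, 0, 0], 0], [[0, 0.5, 78], [0, 0, 0], 0], [[0, 0.5, 78], [0, 0, 0], 0.2], [[0, 0.5, 78], [0, 0, 0], 0.3], [[0, 0.5, 78], [0, 0, 0], 0.5], [[0, 0.5, 78], [0, 0, 0], 0.6], [[0, 0.5, 78], [0, 0, 0], 0.6], [[0, 0.5, 78], [0, 0, 0], 0.6], [[0, 0.5, 74], [0, 0, 0], 0.6], [[0, 0.5, 60], [0, 0, 0], 0.6], [[0, 0.5, 35], [0, 0, 0], 0.6], [[0, 0.5, 0], [0, 0, 0], 0.6], [[0, 0.5, -35], [0, 0, 0], 0.6], [[0, 0.5, -65], [0, 0, 0], 0.6], [[0, 0.5, -80], [0, 0, 0], 0.6], [[0, 0.5, -85], [0, 0, 0], 0.6], [[0, 0.5, -85], [0, 0, 0], 0.6]], "grip_force": 40}}

```text
time: 23.85
ee_pos: [0.5177, -0.0072, 0.1925]
tcp_rot: [-180.0, -0.0, 168.0]
wrist_force: [0.2, -0.5, -2.5]
opening: 0.0634
grasp_force: 45.3
```

```bash
python3 - <<'E'
from h import *
im,d=snap("scene","lift4")
E
python3 inc.py "432.5 355.7 190 193.5" "432.5 355.7 40 193.5"
```

```text
t 23.9 at [517.3  -7.2 191.6] [-1.7998e+02 -9.0000e-02  1.6796e+02] open 0.0633 F [ 0.3 -0.7 -2.9]
432.5 355.7 190 193.5 -> [158.7 337.3   1.6] az -25.5 len 373.0
432.5 355.7 40 193.5 -> [158.7 337.3 151.6] az -25.5 len 402.0
```

View pics/lift4.png

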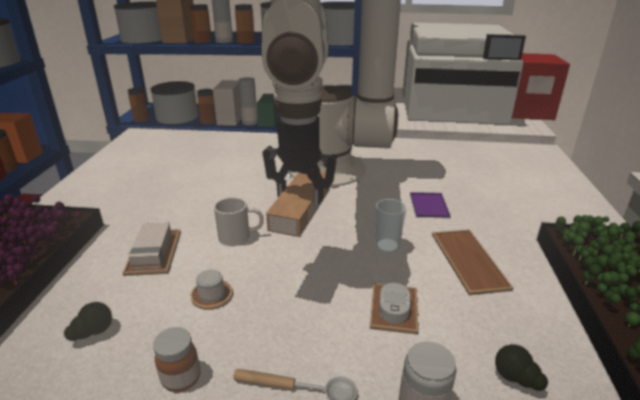

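The first three things are in place at (150,245), (210,287) and (395,302), and the long carton is held level. It passes 50 mm above the glass on the way to the long tray.

Request:
{"api": "play_rows", "payload": {"increments": [[[4, 9, 0], [0, 0, -1], 0.6], [[14, 30, 0], [0, 0, -3], 0.6], [[30, 63, 0], [0, 0, -5], 0.6], [[47, 99, 0], [0, 0, -8], 0.6], [[64, 135, 0], [0, 0, -11], 0.6], [[81, 171, 0], [0, 0, -14], 0.6], [[98, 207, 0], [0, 0, -17], 0.6], [[115, 243, 0], [0, 0, -20], 0.6], [[131, 278, 0], [0, 0, -22.5], 0.6], [[145, 307, 0], [0, 0, -24.5], 0.6], [[154, 327, 0], [0, 0, -25.5], 0.6], [[158, 335, 5], [0, 0, -25.5], 0.6], [[158.5, 337.5, 25], [0, 0, -25.5], 0.6], [[158.5, 337.5, 55], [0, 0, -25.5], 0.6], [[158.5, 337.5, 90], [0, 0, -25.5], 0.6], [[158.5, 337.5, 120], [0, 0, -25.5], 0.6], [[158.5, 337.5, 140], [0, 0, -25.5], 0.6], [[158.5, 337.5, 149], [0, 0, -25.5], 0.6], [[158.5, 337.5, 150], [0, 0, -25.5], 0.6], [[158.5, 337.5, 150], [0, 0, -25.5], 0.6]]}}

```text
time: 25.9
ee_pos: [0.4332, 0.356, 0.0434]
tcp_rot: [180.0, 0.0, -166.6]
wrist_force: [0.6, -0.3, -3.1]
opening: 0.063
grasp_force: 45.1
```

```bash
python3 inc.py "432.5 355.7 33 193.5";  python3 - <<'E'
from h import *
im,d=snap("scene")
c=cv2.resize(im[170:310,380:540],None,fx=4,fy=4,interpolation=cv2.INTER_CUBIC)
cv2.imwrite("pics/long2.png",cv2.cvtColor(cv2.convertScaleAbs(c,alpha=1.3),cv2.COLOR_RGB2BGR))
E
```

```text
t 25.9 at [433.2 356.   43.4] [ 1.7999e+02  3.0000e-02 -1.6655e+02] open 0.063 F [ 0.6 -0.3 -3.1]
432.5 355.7 33 193.5 -> [ 0.8 -0.1 10.4] az -0.1 len 10.0
```

View pics/long2.png

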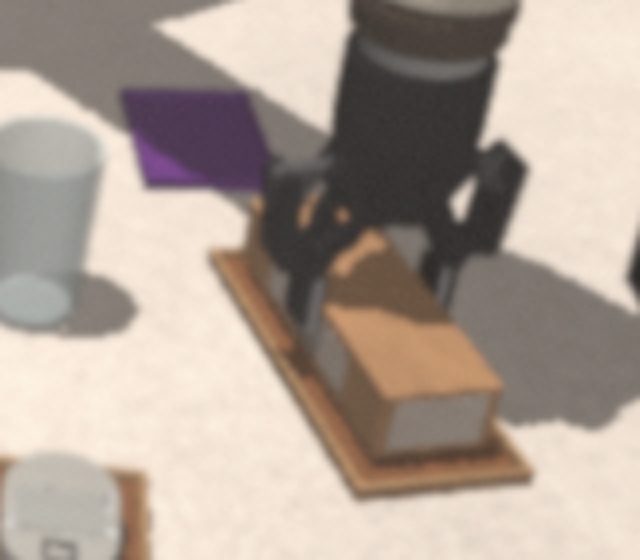

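The long carton hangs about 10 mm over the long tray and is aligned. Lower it.

Request:
{"api": "play_rows", "payload": {"increments": [[[0, 0, 4], [0, 0, 0], 0.6], [[0, 0, 7], [0, 0, 0], 0.6], [[0, 0, 9], [0, 0, 0], 0.6], [[0, 0, 10], [0, 0, 0], 0.6], [[0, 0, 10], [0, 0, 0], 0.6]]}}

```text
time: 26.45
ee_pos: [0.4333, 0.3561, 0.0352]
tcp_rot: [180.0, 0.1, -166.5]
wrist_force: [-6.4, -5.4, 15.6]
opening: 0.0634
grasp_force: 47.4
```

```bash
python3 - <<'E'
from slices import *
im,d=snap("scene"); S=cloud("scene",d)
Q=S[200:300,430:530]; 
for lo,hi in((.034,.042),(.042,.046),(.046,.054)): print(lo,((Q[...,2]>lo)&(Q[...,2]<hi)).sum())
m=(Q[...,2]>.036)&(Q[...,2]<.056)&(Q[...,0]>.45); q=Q[m]
A=np.c_[q[:,:2]-[.49,.37],np.ones(len(q))]; s=np.linalg.lstsq(A,q[:,2],rcond=None)[0]; print("plane slopes,z",s.round(4),"x",q[:,0].min(),q[:,0].max())
rect(S,(400,530,190,310),.036,.056,185,64)
E
```

```text
0.034 202
0.042 845
0.046 295
plane slopes,z [-0.0415  0.015   0.0446] x 0.4500231182456529 0.5295398170594455
n 1280 z 0.045 centre [455.2 363.7] size [141.4  91.2] yaw 22.6 expected 185 64
```

The carton top is at 44.6 mm, so it is down on the tray floor. Release and retreat.

Request:
{"api": "play_rows", "payload": {"increments": [[[0, 0, -1], [0, 0, 0], 0.6], [[0, 0, -1], [0, 0, 0], 0.25], [[0, 0, -1], [0, 0, 0], 0.2], [[0, 0, -1], [0, 0, 0], 0.1], [[0, 0, -2], [0, 0, 0], 0], [[0, 0, -4], [0, 0, 0], 0], [[0, 0, -8], [0, 0, 0], 0], [[0, 0, -20], [0, 0, 0], 0], [[0, 0, -50], [0, 0, 0], 0], [[0, 0, -90], [0, 0, 0], 0], [[0, 0, -130], [0, 0, 0], 0], [[0, 0, -165], [0, 0, 0], 0], [[0, 0, -180], [0, 0, 0], 0], [[40, 0, -185], [0, 0, 0], 0], [[85, 0, -190], [0, 0, 0], 0], [[110, 0, -190], [0, 0, 0], 0], [[115, 0, -190], [0, 0, 0], 0], [[115, 0, -190], [0, 0, 0], 0]]}}

```text
time: 28.3
ee_pos: [0.321, 0.3293, 0.224]
tcp_rot: [179.9, 0.1, -166.5]
wrist_force: [-0.3, 0.7, 1.3]
opening: 0.0853
grasp_force: 0.0
```

```bash
python3 - <<'E'
from slices import *
im,d=snap("scene","end"); S=cloud("scene",d)
rect(S,(410,530,200,310),.036,.056,185,64)
T,dt=snap("top","endtop"); P=cloud("top",dt)
rect(P,(365,410,100,150),.036,.056,52,52)
rect(P,(225,270,95,160),.02,.036,88,56)
rect(P,(430,490,140,220),.032,.048,130,64)
rect(P,(140,215,135,245),.036,.056,185,64)
E
```

```text
n 1658 z 0.0446 centre [432.1 355.2] size [189.1  66.7] yaw 13.1 expected 185 64
n 348 z 0.0466 centre [ 603.8 -178.5] size [50.4 50.1] yaw -68.5 expected 52 52
n 666 z 0.0281 centre [601.8 182.8] size [86.9 55.9] yaw 0.7 expected 88 56
n 1380 z 0.0402 centre [ 480.5 -358.9] size [129.7  66. ] yaw 11.9 expected 130 64
n 1739 z 0.0433 centre [431.4 353.4] size [185.   65.2] yaw 13.5 expected 185 64
```

View pics/endtop.png

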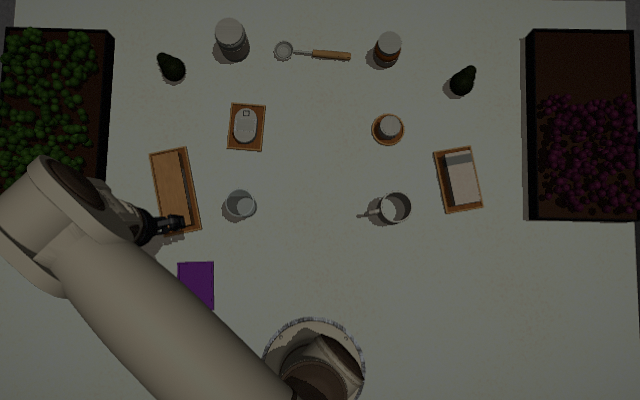

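All four things lie centred at the right heights: dish (388,129), short tray (246,127), mid tray (458,180) and long tray (175,191). The glass (240,205) and mug (396,208) are where they were, and the arm is clear. Handing in.

```bash
python3 -c "
from workcell import workorder
print(workorder.job_done())"
```

```text
the job is handed in; nothing more can be done
None
```

I placed all four things in their own trays, left the glass and mug where they stood, and handed the job in at about 28 s; no verdict came back.

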